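# Top parts tray onto the counting scale, then tare

### The job

Take the top tray off the pile of empty plywood parts trays and set it down gently on the counting scale's steel platform, centred and square, with its long sides along the platform's longer sides; then, having let go of it, push the scale's larger round button (tare) fully down and release it. Leave the other two trays nested where they stand, keep off the scale's smaller button, and do not disturb the other things on the bench.

Things in the scene. Friction and masses are not known exactly. Their poses are not given: they have to be found in the camera images.
- tray_top: Uppermost of three identical empty open plywood trays nested in one pile; 170 mm long (x), 130 mm wide (y), 60 mm high, walls 9 mm, about 0.36 kg. Origin: centre of its underside, 108 mm above the bench in the pile; z up. Inner floor at z = 12 mm. Under the floor a foot 146 x 106 mm, 6 mm high, sits in the mouth of the tray below with 3 mm play all round.
- divider_top (a point): Middle of the top edge of the top tray's divider, a plain wooden wall 12 mm thick across the tray's middle (plane x = 0, running along y), its top at z = 50 mm, 10 mm below the rim, 38 mm above the inner floor. The compartment on each side is 70 mm long (x) and 112 mm wide: a balanced place to grip from above.
- tray_middle: The identical tray below it, same origin and axes; its underside is 54 mm above the bench. Stays.
- tray_bottom: The identical lowest tray, standing on the bench. Stays.
- scale: Grey counting scale, fixed to the bench. Origin: on the bench under the centre of its platform. On its -x side is a console 95 mm deep, 230 mm wide, its top 40 mm above the bench: display at the +y end, tare button in the middle, small power button at the -y end. Steel platform 190 mm (its x) by 230 mm (its y), flat top at z = 62 mm.
- platform (a point): Centre of the scale's flat platform top; axes as the scale's.
- tare_top (a point): Centre of the top face of the larger round button (tare), 32 mm across, pressed straight down; unpressed it stands 19 mm above the console top (59 mm above the bench) and is 145 mm from the platform's centre, towards the scale's -x. It rides down with the button. Its housing is a black collar 48 mm across, 12 mm high.
- tare (a joint): Travel of the tare button: 0 up, 0.007 m fully down; a 5 N spring pushes it back up.
- power (a joint): Travel of the smaller button (power, 16 mm across, 75 mm to the -y side of tare): 0 up, 0.004 m fully down. Not to be pressed.
- can: Bystander: aluminium can, 66 mm across, 110 mm high; origin at the centre of its underside.
- offcut: Bystander: wooden block 120 x 30 x 25 mm lying along its x; origin at the centre of its underside.
- filled_tray: Bystander: a single tray like the others but standing alone and holding wood offcuts; origin at the centre of its underside.
- bench_plane: Bystander: steel bench plane, 200 mm long (x), 58 mm wide, 90 mm high; origin at the centre of its sole.
- mallet: Bystander: wooden mallet lying down, about 280 mm long (x, head at +x), 90 mm wide, 90 mm high; origin under the handle.
- glue: Bystander: glue bottle, 60 mm across, 170 mm high; origin at the centre of its underside.
- tape_measure: Bystander: tape measure case 70 x 40 x 65 mm; origin at the centre of its underside.
Not all that is in view belongs to the job. Leave any blue look-alike of the tray_top alone.

How it is judged:
On the way, in this order (a step that is already met when the one before it is completed fails the run):
1. the top tray is lifted clear of the pile (z of tray_top in the frame of tray_middle above 0.075 m and contact force between tray_top and tray_middle below 0.1 N), for 0.1 s.
2. the tray stands centred and square on the scale's platform, let go (horizontal distance between tray_top and platform below 0.02 m and z of tray_top in the frame of platform between -0.004 and 0.004 m and angle between tray_top's own z axis and vertical below 0.05 rad and angle between the x axis of tray_top and the y axis of scale, either way round below 0.17 rad and linear speed of tray_top below 0.02 m/s and contact force between the fingers and tray_top below 0.2 N), for 0.2 s.
3. with the tray standing there, the tare button is pushed fully down (all of step 2 and value of joint tare above 0.006 m), for 0.05 s.
At the end, for the whole second after the job is handed in: The top tray stands level, released and still on the platform, within 20 mm of its centre and 10 degrees (0.17 rad) of square, long sides along the longer sides; tare button up again (within 1.5 mm); the other two trays still nested within 25 mm of where they stood (all of step 2 and value of joint tare below 0.0015 m and z of tray_middle in the frame of tray_bottom below 0.058 m and distance of each of tray_middle, tray_bottom from where it was at the start of the episode below 0.025 m); the robot touches nothing.
It fails at once if the tray comes down on the scale hard (over 0.5 m/s within 20 mm of the platform, as when dropped) (horizontal distance between tray_top and platform below 0.12 m and z of tray_top in the frame of platform below 0.02 m and linear speed of tray_top above 0.5 m/s).
It fails at once if another tray of the pile is dragged or lifted more than 40 mm (distance of any of tray_middle, tray_bottom from where it was at the start of the episode above 0.04 m).
It fails at once if the smaller (power) button is pressed (value of joint power above 0.002 m).
It fails at once if a bystander is moved more than 30 mm (distance of any of can, offcut, filled_tray, bench_plane, mallet, glue, tape_measure from where it was at the start of the episode above 0.03 m).
It also fails if it takes over 53 s, if anything falls off the work surface, if the arm or the gripper's body presses on something with over 40 N, if the wrist force passes 120 N, or if a joint passes its speed limit or range.

### The arm

A 6-joint arm with a two-finger parallel gripper is mounted at the origin on the work surface. World frame = base frame: x ahead of the robot, y to its left, z up, the work surface at z = 0. Lengths are in m, angles in rad, forces in N, time in s.
With the tool pointing down it reaches from about 0.425 to 0.95 m from the base axis. Payload 3.5 kg.
Tool frame: the origin (TCP) lies on the mounting face of the last link; the fingertips stand 173 mm ahead of it and the grasp point (between the pads) lies 155 mm ahead of it (arm.tcp_to_tips is the distance from the TCP to the fingertips, in m); z points along the fingers, y is the line along which they close (so a half turn about z gives the same grasp; the last joint's range is limited). The gripper opens to 85 mm and grips with 20 to 120 N. Pads are 22 mm wide; open, the fingers measure 114 mm over their backs; the gripper's body (76 mm by 85 mm) begins 54 mm behind the grasp point. The pads swing forward as they close: fully open they stand 13 mm farther back than shut.
Start: joints at [-1.304, 0.286, 1.577, -0, 1.279, -0.15], TCP at [0.273, -0.617, 0.405] pointing down, gripper open.
Joint ranges: [-2.77, 2.77], [-0.9, 2.22], [0.21, 2.48], [-1.53, 4.67], [0.24, 2.81], [-2.84, 2.84]. Speed limits (rad/s): [2.79, 2.79, 3.14, 3.14, 3.14, 3.14].

### API

Orientations are given as a rotation vector (axis times angle).
In Python, from rig import arm gives the robot as it stands. Calls block until the motion is done:
- arm.reach(position, orientation): joint-space move of the TCP to a pose.
- arm.move_straight(position, v=0.15, rotation=None): straight line of the TCP; rotation=None keeps the orientation; v is the mean speed in m/s.
- arm.goto_joints(angles): joint-space move.
- arm.grip(opening, f_grip=None): opening from 0.0 (shut) to 1.0 (fully open); f_grip is the grip in N (None keeps the last); returns when the fingers have stopped.
- arm.hold(seconds).
- arm.ik(position, orientation): joint angles nearest the present ones, or None.
- arm.capture(name): name is "scene" or "top" or "wrist"; returns (picture, depth): 400x640x3 uint8, red, green, blue; 400x640 float32, m along the optical axis (not along the pixel's ray), 0 where there is no reading.
- arm.camera_info(name): a dict with "fx", "fy", "cx", "cy" (pixels), "world_to_cam" (4x4, takes a point from world to camera coordinates); the wrist camera has in their place "T_tool_cam" (4x4, takes a point from camera to tool coordinates, whose origin is the TCP and whose axes are the flange's). Camera axes: x right, y down, z forward; pixel columns grow to the right and rows downward; lengths in m; the calibration is good to about 2 mm. A picture is of the moment at which its call begins: read the wrist's pose just before it. camera_info takes no time and is no camera call.
A pose or a line that the arm cannot do raises arm.MotionError and nothing moves.
- arm.hand_in(): hands the job in; it is judged then, once.
Readings, each from a call of its own:
- arm.read_time(): time.
- arm.read_q(): joint angles.
- arm.read_qvel(): joint speeds.
- arm.read_joint_efforts(): joint torques, N m.
- arm.read_eef_pos(): TCP position.
- arm.read_orientation(): TCP orientation.
- arm.read_ft_force(): force on the tool from outside, world axes, zero at the start.
- arm.read_torque(): the same for the moment, N m.
- arm.read_finger_gap(): opening from 0.0 (shut) to 1.0 (fully open).
- arm.read_gripper_force(): force on a finger pad.
Only numpy, scipy, OpenCV 4.12 (cv2) and the standard library are available. Lean on these libraries where they do the work, as an engineer would, in place of code of your own. Each camera call takes 0.05 s, during which the arm holds its last target. There are 200 camera calls.

## Working session

There is one attempt and no reset: what is moved stays moved. The work goes in short steps, each a Python script; the robot and the scene stay as the last script left them, time stands still between calls to the robot, and variables do not carry over. Pictures are saved under pics/ and viewed, at most 10 in all, crops included, and the job is handed in when it is done.

```bash
mkdir -p pics; cat > h.py <<'E'
import numpy as np, cv2
from rig import arm
def shot(cam,name):
    im,d=arm.capture(cam); cv2.imwrite(f'pics/{name}.png',im[:,:,::-1]); np.save(f'pics/{name}.npy',d); return im,d
def world(cam,d):
    i=arm.camera_info(cam); v,u=np.mgrid[:400,:640]
    P=np.stack([(u-i['cx'])/i['fx']*d,(v-i['cy'])/i['fy']*d,d],-1)
    T=np.linalg.inv(i['world_to_cam']); W=P@T[:3,:3].T+T[:3,3]; W[d<=0]=np.nan; return W
E
python3 - <<'E'
from h import *
for c in('top','scene'):
    im,d=shot(c,c); W=world(c,d); np.save(f'pics/{c}W.npy',W)
    print(c,(d>0).mean(),np.round(arm.camera_info(c)['world_to_cam'],3).tolist(),arm.camera_info(c)['fx'])
print(arm.read_time(),arm.read_orientation())
E
```

```text
top 0.9962109375 [[0.018, -1.0, 0.004, -0.024], [-0.983, -0.018, -0.181, 0.555], [0.181, -0.001, -0.983, 1.78], [0.0, 0.0, 0.0, 1.0]] 479.9916326735814
scene 0.99318359375 [[-0.445, 0.895, 0.014, 0.268], [0.491, 0.258, -0.832, -0.163], [-0.749, -0.364, -0.554, 1.684], [0.0, 0.0, 0.0, 1.0]] 428.61892805904336
0.1 [-3.07143910e+00 -6.49623398e-01  2.66367610e-04]
```

View pics/top.png

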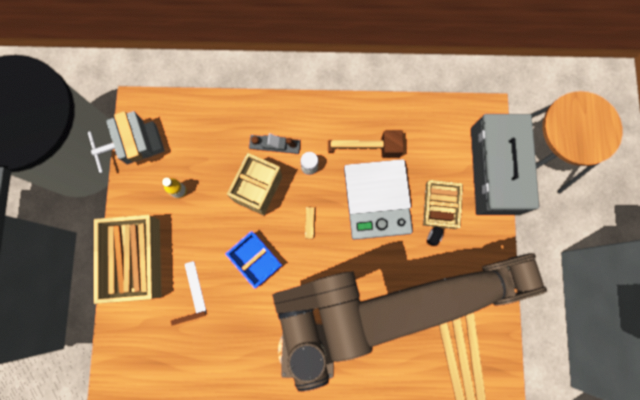

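View pics/scene.png

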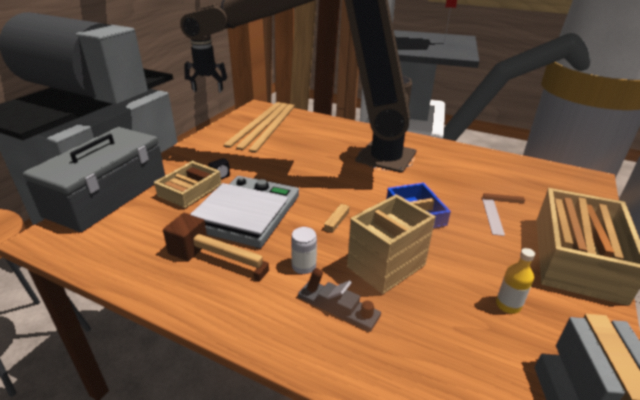

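Candidates for the top tray in the top view are the plywood pile (255,184), the blue look-alike (254,259), the single filled tray (443,204) and the large crate (125,257). I choose the pile at (255,184): in the scene view it is three layers high, plain wood and empty. The scale is at (378,198), with tare at (382,224) and power at (401,222).

```bash
python3 - <<'E'
from h import *
W=np.load('pics/topW.npy'); im=cv2.imread('pics/top.png')
def fit(name,box,z0,z1):
    x0,y0,x1,y1=box; R=W[y0:y1,x0:x1]; m=(R[...,2]>z0)&(R[...,2]<z1)
    m=cv2.morphologyEx(m.astype(np.uint8),cv2.MORPH_OPEN,np.ones((2,2)))
    n,l,s,c=cv2.connectedComponentsWithStats(m); k=1+np.argmax(s[1:,4]); P=R[l==k]
    r=cv2.minAreaRect((P[:,:2]*1000).astype(np.float32)); print(name,len(P),np.round(P[:,2].mean(),4),r); print(cv2.boxPoints(r).round().tolist())
fit('tray',(220,145,290,220),.155,.18)
fit('divider',(235,160,275,207),.150,.163)
fit('plat',(335,150,420,225),.055,.07)
# colours: tare collar region
for (u,v) in [(255,184),(382,224),(401,222),(378,185),(364,226),(309,160),(274,145)]: print(u,v,W[v,u].round(3))
a=cv2.resize(im[145:225,220:290],None,fx=5.5,fy=5.5,interpolation=cv2.INTER_CUBIC)
b=cv2.resize(im[155:245,340:420],None,fx=4.888,fy=4.888,interpolation=cv2.INTER_CUBIC)
cv2.imwrite('pics/crop.png',np.hstack([a[:440],b[:440,:400]]))
E
```

```text
tray 479 nan ((602.0062866210938, 204.85032653808594), (124.72459411621094, 170.74107360839844), 65.70051574707031)
[[499.0, 183.0], [654.0, 113.0], [705.0, 227.0], [550.0, 297.0]]
divider 49 0.1578 ((590.4511108398438, 178.82049560546875), (56.044742584228516, 12.052303314208984), 65.42764282226562)
[[573.0, 156.0], [584.0, 151.0], [608.0, 202.0], [597.0, 207.0]]
plat 2533 nan ((614.3504638671875, -267.47833251953125), (196.63165283203125, 241.8883819580078), 9.973663330078125)
[[497.0, -165.0], [538.0, -404.0], [732.0, -370.0], [690.0, -131.0]]
255 184 [0.593 0.198 0.164]
382 224 [ 0.47  -0.272  0.063]
401 222 [ 0.48  -0.345  0.056]
378 185 [ 0.62  -0.258  0.061]
364 226 [ 0.464 -0.207  0.041]
309 160 [0.702 0.007 0.105]
274 145 [0.773 0.145 0.054]
```

View pics/crop.png

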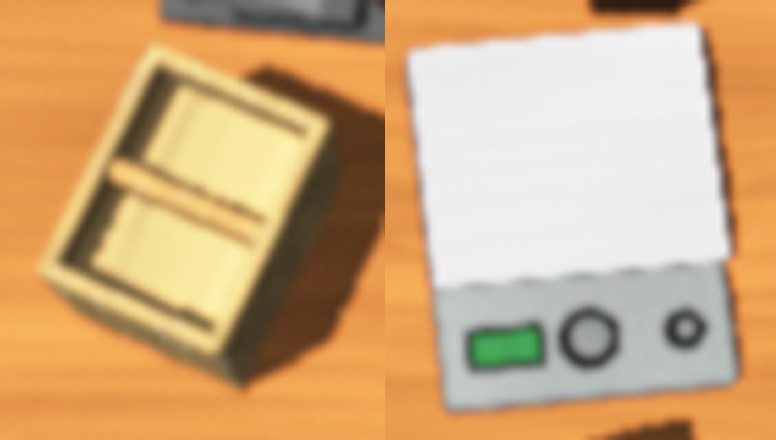

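The crop shows an empty wooden tray with a single divider, not blue, so the choice is right. Beside it are the scale, its large tare button and the small power button at the right end. Next I refine both poses with the wrist camera on the way.

```bash
cat >> h.py <<'E'
from scipy.spatial.transform import Rotation as Ro
def ori(deg):  # tool down, tool y along deg
    a=np.radians(deg); y=np.array([np.cos(a),np.sin(a),0]); z=np.array([0,0,-1.]); return Ro.from_matrix(np.stack([np.cross(y,z),y,z],1)).as_rotvec()
def wshot(name):
    p=np.array(arm.read_eef_pos()); R=Ro.from_rotvec(arm.read_orientation()).as_matrix()
    im,d=shot('wrist',name); i=arm.camera_info('wrist'); T=np.eye(4); T[:3,:3]=R; T[:3,3]=p; T=T@i['T_tool_cam']
    v,u=np.mgrid[:400,:640]; P=np.stack([(u-i['cx'])/i['fx']*d,(v-i['cy'])/i['fy']*d,d],-1)
    W=P@T[:3,:3].T+T[:3,3]; W[d<=0]=np.nan; np.save(f'pics/{name}W.npy',W); return im,W
E
python3 - <<'E'
from h import *
i=arm.camera_info('wrist'); print(i['fx'],i['T_tool_cam'].round(3).tolist())
for k in (-85,95,-24.3,155.7):
    for p in ([.6,-.267,.45],[.602,.205,.45]):
        q=arm.ik(p,ori(k)); print(k,p,None if q is None else np.round(q,2))
arm.reach([.57,-.267,.5],ori(-85)); wshot('ws'); 
arm.reach([.602,.205,.5],ori(-24.3)); wshot('wt'); print(arm.read_time())
cv2.imwrite('pics/w2.png',cv2.resize(np.vstack([cv2.imread('pics/ws.png'),cv2.imread('pics/wt.png')]),(480,600)))
E
```

```text
329.38016014677777 [[0.001, -0.958, -0.286, 0.073], [1.0, 0.001, 0.0, -0.001], [-0.0, -0.286, 0.958, 0.03], [0.0, 0.0, 0.0, 1.0]]
-85 [0.6, -0.267, 0.45] [-0.57  0.22  1.58 -0.    1.35  0.91]
-85 [0.602, 0.205, 0.45] [ 0.17  0.17  1.63 -0.    1.34  1.65]
95 [0.6, -0.267, 0.45] [-0.57  0.22  1.58 -0.    1.35 -2.23]
95 [0.602, 0.205, 0.45] [ 0.17  0.17  1.63  0.    1.34 -1.49]
-24.3 [0.6, -0.267, 0.45] [-0.57  0.22  1.58 -0.    1.35 -0.15]
-24.3 [0.602, 0.205, 0.45] [ 0.17  0.17  1.63 -0.    1.34  0.59]
155.7 [0.6, -0.267, 0.45] None
155.7 [0.602, 0.205, 0.45] [ 0.17  0.17  1.63 -0.    1.34 -2.55]
3.6417
```

View pics/w2.png

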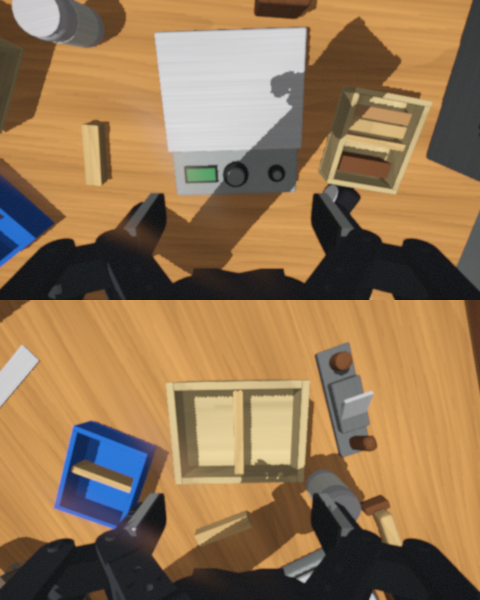

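Both are clear in the wrist views: the platform is at about (230,90) in the shrunken upper view, tare at (235,174) and power at (277,173). In the lower view the tray is at (238,432) with its divider vertical.

```bash
cat > fit.py <<'E'
from h import *
def fit(name,W,box,z0,z1,disp=True):
    x0,y0,x1,y1=box; R=W[y0:y1,x0:x1]; m=((R[...,2]>z0)&(R[...,2]<z1)).astype(np.uint8)
    n,l,s,c=cv2.connectedComponentsWithStats(m); k=1+np.argmax(s[1:,4]); P=R[l==k]
    r=cv2.minAreaRect((P[:,:2]*1000).astype(np.float32)); print(name,len(P),'z',P[:,2].mean().round(4),np.round(r[0],1),np.round(r[1],1),round(r[2],2)); print(cv2.boxPoints(r).round(1).tolist()); return P
E
python3 - <<'E'
from fit import *
T=np.load('pics/wtW.npy'); S=np.load('pics/wsW.npy')
fit('rim',T,(205,95,430,255),.163,.175)
fit('div',T,(290,120,345,235),.152,.163)
fit('plat',S,(190,20,425,215),.057,.070)
fit('tare',S,(285,205,345,255),.056,.064)
fit('collar',S,(285,205,345,255),.048,.056)
fit('power',S,(350,205,390,255),.046,.064)
fit('console',S,(220,195,405,265),.036,.044)
E
```

```text
rim 6229 z 0.1683 [603.4 206.9] [130.4 170.3] 66.6
[[499.29998779296875, 180.89999389648438], [655.5999755859375, 113.30000305175781], [707.4000244140625, 233.0], [551.0999755859375, 300.6000061035156]]
div 1593 z 0.1585 [601.3 207.1] [111.7  55.7] 67.22
[[554.0, 166.39999389648438], [605.2999877929688, 144.8000030517578], [648.5999755859375, 247.89999389648438], [597.2000122070312, 269.3999938964844]]
plat 30485 z 0.0626 [ 614.6 -252.7] [190.5 230.5] 6.75
[[506.3999938964844, -149.5], [533.5, -378.3999938964844], [722.7000122070312, -356.0], [695.5999755859375, -127.0999984741211]]
tare 345 z 0.0626 [ 471.3 -270. ] [31.3 30.1] 66.74
[[451.29998779296875, -278.5], [479.0, -290.29998779296875], [491.29998779296875, -261.6000061035156], [463.70001220703125, -249.6999969482422]]
collar 461 z 0.0524 [ 471.3 -269. ] [46.2 46.5] 5.34
[[446.20001220703125, -248.10000610351562], [450.5, -294.29998779296875], [496.5, -290.0], [492.20001220703125, -243.8000030517578]]
power 415 z 0.0541 [ 480.3 -343.5] [30.4 30.2] 4.43
[[464.0, -329.70001220703125], [466.29998779296875, -359.70001220703125], [496.6000061035156, -357.3999938964844], [494.29998779296875, -327.29998779296875]]
console 7671 z 0.0407 [ 470.9 -269.8] [ 88.6 228.9] 6.75
[[413.5, -161.3000030517578], [440.3999938964844, -388.6000061035156], [528.4000244140625, -378.20001220703125], [501.5, -150.89999389648438]]
```

```bash
python3 - <<'E'
from h import *
o=ori(-23.4); c=[.6034,.2069]
arm.grip(0.6); arm.reach(c+[.40],o); arm.move_straight(c+[.301],v=.08)
print(arm.read_ft_force()); arm.grip(0,f_grip=50); arm.hold(.2)
print(arm.read_finger_gap(),arm.read_gripper_force(),arm.read_ft_force())
arm.move_straight(c+[.33],v=.05); print(arm.read_ft_force()); arm.move_straight(c+[.46],v=.15)
print(arm.read_finger_gap(),arm.read_ft_force(),arm.read_time()); shot('scene','lift')
E
```

```text
[ 0.22275485 -0.7793267   0.3188941 ]
0.13109032352274297 50.15108585357666 [ 1.31258657 -1.38747805  1.73926386]
[-0.35195004 -0.2550568  -2.82110898]
0.12893464274974092 [-0.29847931 -1.09176358 -2.90841411] 8.325
```

View pics/lift.png

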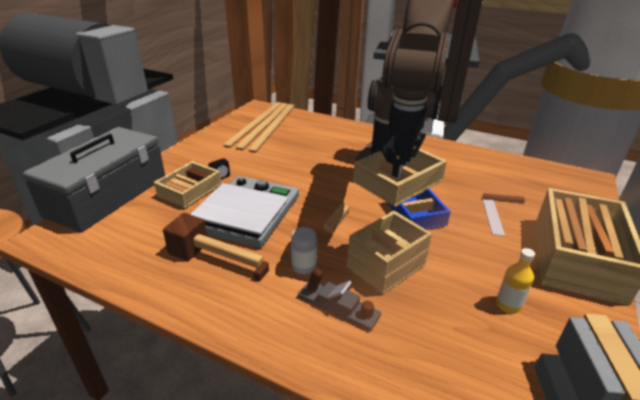

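Only the top tray came up, at (398,175); the other two are still nested at (390,255). Now I place it.

```bash
python3 - <<'E'
from h import *
c=[.6146,-.2527]
arm.reach(c+[.42],ori(-83.25)); arm.move_straight(c+[.275],v=.12); arm.hold(.2)
f0=arm.read_ft_force()[2]; z=.265
arm.move_straight(c+[z],v=.03)
while z>.25 and arm.read_ft_force()[2]-f0<3:
    z-=.0015; arm.move_straight(c+[z],v=.02); arm.hold(.05)
print(z,f0,arm.read_ft_force(),arm.read_time())
arm.grip(.5); arm.hold(.3); print(arm.read_ft_force())
arm.move_straight(c+[.45],v=.12)
arm.reach([.57,-.26,.5],ori(-83.25)); wshot('wp'); print(arm.read_time())
E
python3 - <<'E'
from fit import *
W=np.load('pics/wpW.npy')
fit('rim',W,(150,0,480,260),.117,.128)
E
```

```text
0.2545 -3.8199558822222945 [-1.69689542  0.47713391  2.50077267] 14.2083
[ 0.17563054 -0.11684244 -0.76583586]
17.125
rim 5248 z 0.1223 [ 614.5 -252. ] [130.  170.4] 6.76
[[540.0, -175.10000610351562], [560.0, -344.29998779296875], [689.0999755859375, -329.0], [669.0999755859375, -159.8000030517578]]
```

View pics/wp.png

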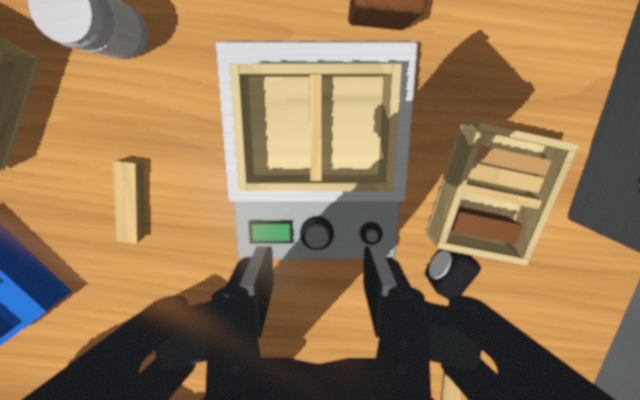

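The tray stands centred to within 1 mm and square, and it has been let go. Next is tare.

```bash
python3 - <<'E'
from h import *
c=[.4708,-.2697]
arm.grip(0); t=arm.tcp_to_tips
arm.reach(c+[.35],ori(-83.25)); arm.move_straight(c+[t+.075],v=.12); arm.hold(.2)
f0=arm.read_ft_force()[2]; z=.063; arm.move_straight(c+[t+z],v=.03)
while z>.046:
    arm.hold(.05); f=arm.read_ft_force()[2]-f0; print(round(z,4),round(f,2))
    if f>14: break
    z-=.001; arm.move_straight(c+[t+z],v=.02)
arm.hold(.2); print(arm.read_eef_pos()[2]-t,arm.read_ft_force())
arm.move_straight(c+[.33],v=.1)
arm.reach([.53,-.26,.5],ori(-83.25)); wshot('we'); print(arm.read_time())
E
python3 - <<'E'
from fit import *
W=np.load('pics/weW.npy')
fit('rim',W,(100,0,540,300),.117,.128)
fit('tare',W[...]*1, (250,100,390,300),.056,.0615)
E
```

```text
0.063 1.06
0.062 1.52
0.061 2.08
0.06 3.19
0.059 2.88
0.058 2.53
0.057 3.42
0.056 5.06
0.055 9.36
0.054 13.17
0.053 18.44
0.055799322779328475 [-6.15163301  4.62720077 18.60098476]
25.3417
rim 6032 z 0.1223 [ 614.5 -252. ] [129.9 170.8] 6.8
[[539.9000244140625, -174.89999389648438], [560.0999755859375, -344.3999938964844], [689.0999755859375, -329.1000061035156], [668.7999877929688, -159.5]]
tare 107 z 0.0597 [ 479.9 -343.8] [14.3 14.5] 8.21
[[471.70001220703125, -337.6000061035156], [473.79998779296875, -352.0], [488.0, -350.0], [485.8999938964844, -335.6000061035156]]
```

View pics/we.png

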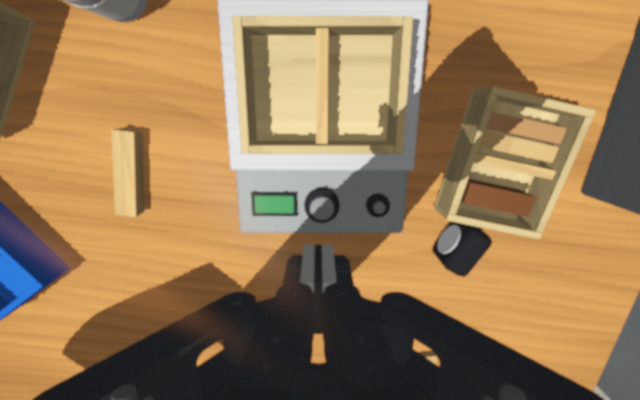

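```bash
python3 - <<'E'
from fit import *
for n in('ws','wp','we'):
    W=np.load(f'pics/{n}W.npy'); 
    for nm,p,r in(('tare',(.4708,-.2697),.010),('collar',(.4708,-.2697),None),('power',(.4796,-.3442),.005),('console',(.475,-.307),.01)):
        D=np.hypot(W[...,0]-p[0],W[...,1]-p[1]); m=(D<r) if r else (D>.0185)&(D<.0225)
        z=W[...,2][m&(W[...,2]<.08)]; print(n,nm,len(z),np.percentile(z,[5,25,50,75,95]).round(4))
E
```

```text
ws tare 163 [0.0624 0.063  0.0636 0.0641 0.0648]
ws collar 243 [0.0511 0.052  0.0525 0.053  0.0538]
ws power 42 [0.0592 0.06   0.0604 0.0608 0.0615]
ws console 148 [0.0393 0.04   0.0406 0.0411 0.0418]
wp tare 164 [0.0625 0.0632 0.0637 0.0642 0.065 ]
wp collar 240 [0.0513 0.052  0.0525 0.0531 0.0538]
wp power 39 [0.0595 0.0598 0.0604 0.0608 0.0615]
wp console 145 [0.0392 0.04   0.0405 0.0411 0.0418]
we tare 180 [0.0622 0.0631 0.0637 0.0642 0.0648]
we collar 285 [0.0515 0.0522 0.0526 0.0532 0.0537]
we power 43 [0.0593 0.0599 0.0603 0.0611 0.0616]
we console 164 [0.0394 0.0401 0.0406 0.0411 0.0417]
```

The first press seems to have bottomed out, but the button's height reads about 4 mm above nominal. I'll press once more, a little harder, and log the actual tip height against force.

```bash
python3 - <<'E'
from h import *
c=[.4708,-.2697]; t=arm.tcp_to_tips; print(t)
arm.reach(c+[.33],ori(-83.25)); arm.move_straight(c+[t+.072],v=.1); arm.hold(.3)
f0=arm.read_ft_force()[2]; z=.068
while z>.046:
    arm.move_straight(c+[t+z],v=.03); arm.hold(.15)
    p=arm.read_eef_pos(); f=arm.read_ft_force()-np.array([0,0,f0]); print(round(z,4),round(p[2]-t,4),f.round(1))
    if f[2]>28: break
    z-=.001
arm.hold(.2); print((np.array(arm.read_eef_pos())-c[:2]-[0] if 0 else np.array(arm.read_eef_pos())).round(4))
wshot('wd')
arm.move_straight(c+[.33],v=.1); print(arm.read_time())
E
```

```text
0.1734
0.068 0.0679 [0.2 0.2 0.6]
0.067 0.067 [-0.4 -0.1 -0.3]
0.066 0.066 [ 0.9  0.4 -0.5]
0.065 0.065 [-0.3  0.1 -0.7]
0.064 0.064 [-1.  -0.6 -0.2]
0.063 0.0631 [ 0.7 -0.1 -0.2]
0.062 0.0622 [-0.5 -0.5  1. ]
0.061 0.0611 [0.7 0.2 1.7]
0.06 0.0601 [-0.4 -0.1  3. ]
0.059 0.0591 [ 0.9 -0.   3.4]
0.058 0.0581 [ 0.6 -0.4  2.5]
0.057 0.0571 [-0.2 -0.8  3.3]
0.056 0.0561 [0.7 0.1 4.5]
0.055 0.056 [-2.5  0.3  9.1]
0.054 0.0559 [-3.   2.6 14.6]
0.053 0.0558 [-5.7  4.4 19.2]
0.052 0.0557 [-7.4  4.9 24. ]
0.051 0.0556 [-9.3  6.  29.3]
[ 0.4715 -0.2701  0.229 ]
36.0833
```

View pics/wd.png

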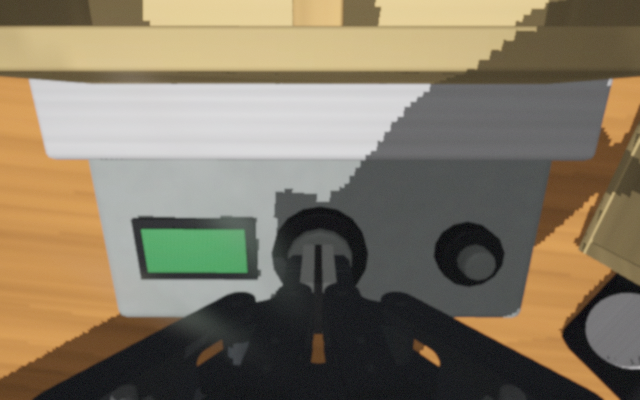

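The button was met at about 0.063 m and stopped hard at 0.056 m, a full 7 mm of travel. The fingers sit centred on it at (318,255), clear of the power button at (470,255). It has been released, so I hand in.

```bash
python3 - <<'E'
from h import *
arm.hold(.3); print(arm.hand_in())
E
```

```text
the job is handed in; nothing more can be done
None
```

The job is handed in, though the judge returned no verdict: the top tray stands centred (within about 1 mm), square and released on the scale platform, tare was pressed fully down (twice, to confirm its 7 mm travel) and released, and I saw no sign of anything else being moved.

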